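# Clear the cut-off through the hooded chute

## Robot

A 6-joint arm with a two-finger parallel gripper is mounted at the origin on a cart in front of the work surface, level with it; the furniture and walls round the work are solid. World frame = base frame: x ahead of the robot, y to its left, z up, the work surface at z = 0. Lengths are in m, angles in rad, forces in N, time in s.
With the tool pointing down it reaches from about 0.375 to 0.9 m from the base axis. Payload 3.1 kg.
Tool frame: the origin (TCP) lies at the very end of the fingers, on their centre line; the grasp point (between the pads) lies 19 mm behind it (tcp_to_grasp is the distance from the TCP to the grasp point, in m); z points along the fingers, y is the direction in which the jaws open and shut (so a half turn about z gives the same grasp; the last joint's range is limited). The gripper opens to 85 mm and grips with 20 to 120 N. Pads are 22 mm wide; open, the fingers measure 114 mm over their backs; the gripper's body (76 mm by 85 mm) begins 54 mm behind the grasp point. The pads swing forward as they close: fully open they stand 13 mm farther back than shut.
Start: joints at [-1.504, 0.527, 1.433, -0, 1.181, -0.178], TCP at [0.152, -0.606, 0.231] pointing down, gripper open.
Joint ranges: [-3.08, 3.08], [-0.75, 2.2], [0.22, 2.44], [-1.43, 4.57], [0, 2.65], [-2.85, 2.85]. Speed limits (rad/s): [2.79, 2.79, 3.14, 3.14, 3.14, 3.14].

## Interface

Orientations are given as a unit quaternion [x, y, z, w].
In Python, from station import sense, snapshot, camera_info, sign_off, tcp_to_grasp gives the robot as it stands.
- The arm moves only by the shell command python3 -m inch 'ROWS' [FORCE]. ROWS is JSON, a list of rows, each a list of 3 entries, a list of its own where there are three numbers: the closure, from -1 (fully open) to 1 (shut), so that 0 is half open, then the shift along the tool's x, y, z normalised to -1 to 1, where 1 is 10 cm, then the turn, a rotation vector about the tool's x, y, z normalised to -1 to 1, where 1 is 360 degrees. In form: [[jaw, [dx, dy, dz], [ax, ay, az]], ...]. A call has 1 to 20 rows; each row is the pose to reach, as a shift and turn from the pose commanded when the call began, along the tool's axes at that moment, turning the shorter way round; what a row does not reach only later rows make up. A row lasts 1/10 s, in which the tool goes at most 50 mm and 8.59 degrees, less where a joint would pass 70% of its speed; a pose out of reach is approached as far as the arm can. A call with a number of a shift or a turn outside -1 to 1 is refused whole. A call with a gripper value outside its range is refused whole. The fingers move at their own pace and stop on an object; FORCE is the grip in N (left out, the last holds). Time passes only in rows, so rows that repeat a pose let the fingers close. It gives the time, the measured TCP pose, the force and the opening at its end, in the units of the state.
- sense(): the state, without advancing time (a new reading comes with each control period).
- snapshot(name): name is "scene" or "top"; returns (picture, depth): 480x640x3 uint8, blue, green, red; 480x640 float32, m along the optical axis (not along the pixel's ray), 0 where there is no reading.
- camera_info(name): a dict with "K" (3x3 intrinsics, pixels), "origin" and "orientation" of the camera in the world. Camera axes: x right, y down, z forward; pixel columns grow to the right and rows downward; lengths in m; the calibration is good to about 2 mm. A picture is of the moment at which its call begins. camera_info takes no time and is no camera call.
- sign_off(): hands the job in, once; it reports no verdict.
The state is a dict: "t": time; "q": joint angles; "qd": joint speeds; "tau": joint torques, N m; "tcp_pos": TCP position; "tool_rot": TCP orientation; "force": force on the tool from outside, world axes, zero at the start; "ft_torque": the same for the moment, N m; "finger_gap": opening from 0.0 (shut) to 1.0 (fully open).
Only numpy, scipy, OpenCV 4.12 (cv2) and the standard library are available. Lean on these libraries where they do the work, as an engineer would, in place of code of your own. Each camera call takes 0.05 s, during which the arm holds its last target.

## Task

Wind the handwheel of the cut-off station round by its knob, one full turn anticlockwise until it comes up against its stop, so that the steel gate is fully open. Then push the waste block along the deck, under the clear hood and off the ledge, so that it slides down the chute and comes to rest in the collecting bin; push it, do not lift it. Leave the gate open and do not shift the other things on the bench.

Things in the scene. Friction and masses are not known exactly. Their poses are not given: they have to be found in the camera images.
- station: Wooden cut-off station fixed on the bench, 380 x 225 mm. Origin on the bench under the lane's middle; x runs along the lane away from the robot, to ledge, chute, bin; y left. 'Local' below: this frame, mm. Plywood deck top z 80, x -140 to +50. Lane 84 wide (y -42 to 42) between fences 12 thick: 20 above the deck from x -140 to -5, then cheeks 65 high, to x 50, carrying the hood.
- hood_edge (a point): Middle of the lower front edge of the clear plastic hood plate: local (-5, 0, 145), 65 above the deck. The plate, 6 thick, spans the lane from x -5 to +50. Nothing can push from straight above beneath it: the fingers must lean in under this edge, tilted forward along the lane by 30 to 45 degrees. Axes as the station's.
- ledge_mid (a point): Middle of the ledge, the deck's far end: local (50, 0, 80); axes as the station's. The waste block tips over by itself once its middle has passed it (near face then 37 short of the ledge, 15 beyond the hood's front edge); pushing the near face to 20 to 25 short of the ledge makes sure.
- chute_top (a point): On the chute's surface near its top: local (60, 0, 69); axes as the station's. The slippery steel chute (friction 0.15) falls at 36 degrees from x 50 to the bin floor at x 137, between walls 95 high. The collecting bin, open at the top, is its lower end: floor at z 12, x 137 to 232, 90 wide, walls 60 high.
- gate: Upright steel plate 5 thick, 86 wide, 58 high, across the lane 4 beyond the ledge; origin at the middle of its lower edge, axes as the station's. Closed, it bars the way to the chute. The handwheel slides it to the right (-y of the station) into a solid wooden housing (local x 33 to 118, y -54 to -168, 138 high): 13.4 mm per radian, 84 mm a turn.
- gate_wheel (a joint): Angle of the handwheel, rad. -0.35 to 0.35 at the start (gate shut); grows as it turns anticlockwise seen from above; hard stop at 6.3 (gate fully open). Turning takes about 0.1 N m; it stays where it is left. At value a the knob lies 40 mm from the wheel's axis in the station's direction (x, y) = (sin a, -cos a).
- wheel_axis (a point): On the handwheel's upright axis at rim height: local (70, -110, 158), on top of the housing. Dark steel disc, 104 mm across. Axes as the station's; it does not turn.
- knob_grip (a point): Where to grip the wheel's upright wooden knob: on the knob's axis, 40 mm from the wheel's axis, 180 mm above the bench. Knob 22 mm in diameter, from 156 to 201 mm above the bench; it spins freely on its pin, so the gripper need not turn with it.
- waste_block: Loose offcut of pale wood, 75 mm long, 32 mm wide, 25 mm high, 34 to 63 g; origin at the middle of its underside. Its long axis points 19 degrees clockwise (seen from above) from its own x axis. It lies on the deck between the fences, partly under the clear hood, long axis along the lane within 15 degrees.
- tape_roll: Bystander: roll of masking tape lying flat, 104 mm across, 25 mm high, on the bench to the right of the station's deck. Origin at the middle of its underside.
- long_gouge: Bystander: carving gouge 247 mm long, 30 mm wide, 27 mm high, on the bench well to the right of the station, beside the pliers. Origin at the middle of its underside.
- blue_pliers: Bystander: blue-handled pliers lying flat, 180 mm long, 12 mm high. Origin at the middle of the underside.
- spare_offcut: Bystander: dark offcut, 47 x 62 x 23 mm, on the bench left of the station's deck; not to be moved. Origin at the middle of its underside.
- mug: Bystander: dotted mug 92 mm wide, 93 mm high, upright on the bench. Origin at the middle of its underside.
Things that resemble listed ones, but are neither listed nor needed, are in the scene too. What is shaped like the waste_block but purple or turquoise is not meant.

How it is judged:
By the outcome, as a careful person would: the job done as asked, in the order asked, and still so for the second after the job is handed in, with the robot touching nothing.
It also fails if it takes over 64 s, if anything falls off the work surface, if the arm or the gripper's body presses on something with over 40 N, if the wrist force passes 120 N, or if a joint passes its speed limit or range.

## Working session

There is one attempt and no reset: what is moved stays moved. The work goes in short steps, Python scripts to look and compute and a shell command to move; the robot and the scene stay as the last step left them, time stands still between calls to the robot, and variables do not carry over. Pictures are saved under pics/ and viewed, and the job is handed in when it is done.

```bash
ls; mkdir -p pics; python3 - <<'E'
from station import *
import cv2,numpy as np
np.set_printoptions(precision=4,suppress=True)
s=sense();print({k:np.array(v).round(3) for k,v in s.items()}, tcp_to_grasp)
for n in("scene","top"):
    p,d=snapshot(n);cv2.imwrite(f"pics/{n}0.png",p);np.savez(f"{n}0.npz",p=p,d=d)
    print(n,camera_info(n))
E
```

```text
pics
{'t': np.float64(0.0), 'q': array([-1.504,  0.528,  1.434,  0.   ,  1.181, -0.179]), 'qd': array([-0.002, -0.   ,  0.003, -0.001,  0.003, -0.002]), 'tau': array([ -0.002, -44.236, -17.803,  -0.   ,   0.009,   0.   ]), 'tcp_pos': array([ 0.152, -0.605,  0.23 ]), 'tool_rot': array([ 0.992,  0.123,  0.   , -0.001]), 'force': array([-0.074,  0.063,  0.016]), 'ft_torque': array([0.017, 0.001, 0.062]), 'finger_gap': np.float64(1.004)} 0.0187
scene {'K': array([[557.8804,   0.    , 322.5587],
       [  0.    , 557.8804, 240.1642],
       [  0.    ,   0.    ,   1.    ]]), 'origin': array([-0.4031,  0.9432,  1.0493]), 'orientation': array([-0.3666,  0.8149, -0.4077,  0.1879])}
top {'K': array([[503.0636,   0.    , 323.0294],
       [  0.    , 503.0636, 232.3529],
       [  0.    ,   0.    ,   1.    ]]), 'origin': array([0.2916, 0.1231, 1.4856]), 'orientation': array([ 0.7078, -0.7002,  0.0602, -0.071 ])}
```

View pics/scene0.png

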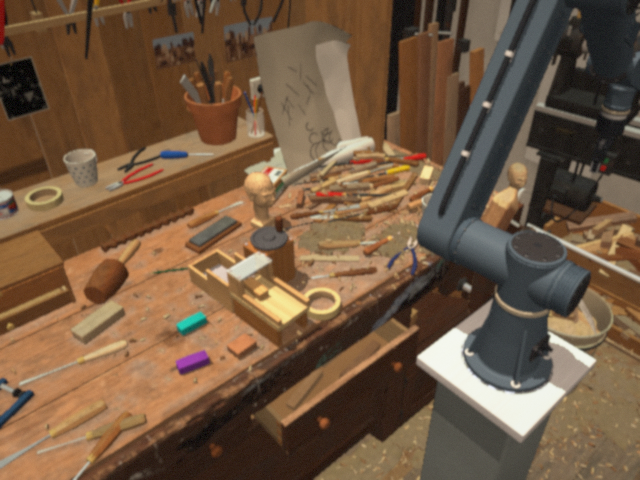

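View pics/top0.png

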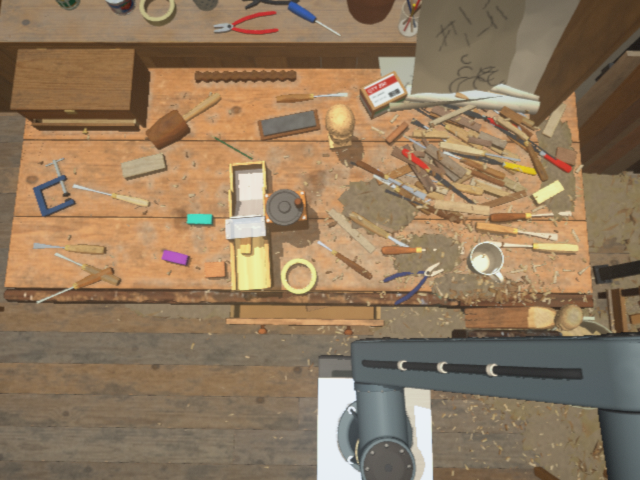

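The top view shows the deck near px (253,262), the hood at (246,228), the wheel at (286,207) and the bin at (249,180). Next I'll zoom in.

```bash
cat > h.py <<'E'
import numpy as np,cv2
from scipy.spatial.transform import Rotation as R
from station import *
np.set_printoptions(precision=4,suppress=True)
def cam(n):
    c=camera_info(n);return np.array(c["K"]),np.array(c["origin"]),R.from_quat(c["orientation"]).as_matrix()
def ray(n,u,v,z):
    K,o,M=cam(n);d=M@np.linalg.inv(K)@np.array([u,v,1.]);return o+d*(z-o[2])/d[2]
def pts(n,d):
    K,o,M=cam(n);v,u=np.mgrid[0:480,0:640]
    c=np.stack([(u-K[0,2])/K[0,0]*d,(v-K[1,2])/K[1,1]*d,d],-1);return c@M.T+o
def proj(n,P):
    K,o,M=cam(n);c=(np.atleast_2d(P)-o)@M;q=c@K.T;return q[:,:2]/q[:,2:]
E
python3 - <<'E'
from h import *
for n,(u0,v0,w,h) in dict(top=(215,150,110,150),scene=(180,190,170,160)).items():
    p=np.load(f"{n}0.npz")["p"];k=4 if n=="top" else 4.5
    k=min(800/w,600/h,4)
    cv2.imwrite(f"pics/{n}0z.png",cv2.resize(p[v0:v0+h,u0:u0+w],None,fx=k,fy=k,interpolation=cv2.INTER_CUBIC));print(k)
E
```

```text
4.0
3.75
```

View pics/top0z.png

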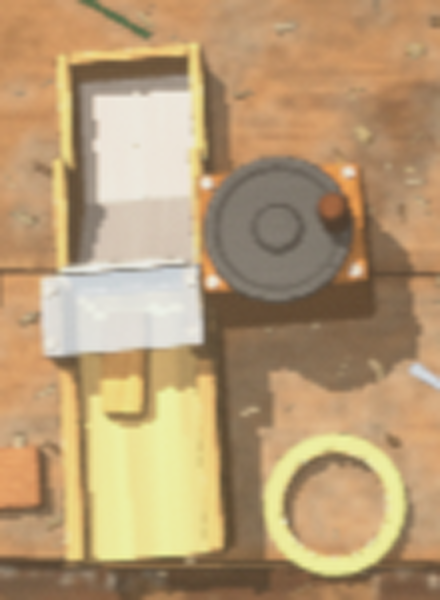

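View pics/scene0z.png

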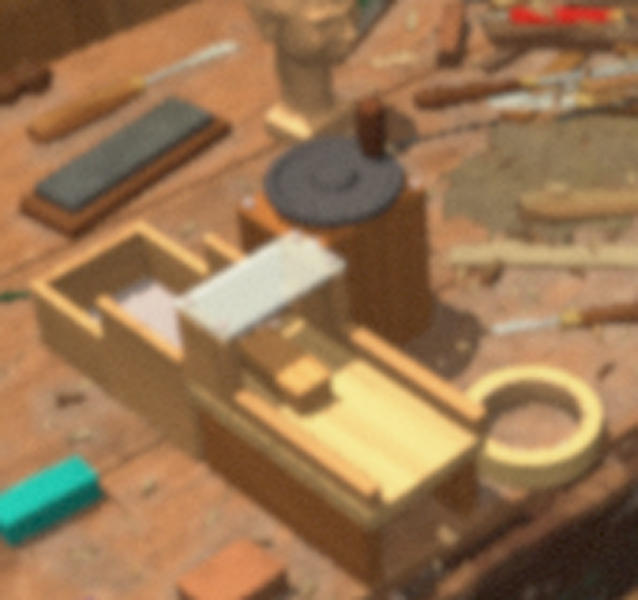

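```bash
python3 - <<'E'
from h import *
z=np.load("top0.npz");p,d=z["p"],z["d"];P=pts("top",d)
print("z map samples");
for name,(u,v) in dict(wheel=(280,200),hub=(284,207),knob=(297,202),hood=(240,228),block=(246,248),deck=(255,275),bin=(249,180),fl=(233,260),fr=(268,270),bwall=(248,163)).items(): print(name,P[v,u].round(4))
u0,v0,u1,v1=215,150,325,300
hsv=cv2.cvtColor(p,cv2.COLOR_BGR2HSV)
m=(hsv[...,1]<60)&(hsv[...,2]<130)&(P[...,2]>.13)&(P[...,2]<.18)
mm=np.zeros_like(m);mm[v0:v1,255:325]=m[v0:v1,255:325]
c,_=cv2.findContours(mm.astype(np.uint8),0,2);c=max(c,key=cv2.contourArea)
e=cv2.minEnclosingCircle(c);print(e,cv2.fitEllipse(c))
for zz in(.155,.158,.162):print(zz,ray("top",*e[0],zz))
print("wheel depth z",np.median(P[mm][:,2]),P[mm].mean(0))
# fence tops
for lo,hi,nm in((.092,.108,"fence"),(.142,.16,"hood")):
    q=(P[...,2]>lo)&(P[...,2]<hi);k=np.zeros_like(q);k[v0:v1,220:275]=q[v0:v1,220:275]
    vis=(k[v0:v1,u0:u1]*255).astype(np.uint8);cv2.imwrite(f"pics/m_{nm}.png",cv2.resize(vis,None,fx=4,fy=4,interpolation=0))
E
python3 -c "
import cv2,numpy as np
a=cv2.imread('pics/m_fence.png');b=cv2.imread('pics/m_hood.png');cv2.imwrite('pics/m.png',np.hstack([a,b])[:600,:800])"
```

```text
z map samples
wheel [0.6318 0.2641 0.1492]
hub [0.6097 0.2516 0.1597]
knob [0.6141 0.2139 0.1987]
hood [0.5517 0.3698 0.1536]
block [0.5048 0.3598 0.1045]
deck [0.4319 0.3351 0.0831]
bin [0.7282 0.3747 0.0136]
fl [0.4712 0.3952 0.101 ]
fr [0.4446 0.2971 0.099 ]
bwall [0.7677 0.3723 0.0572]
((284.0, 207.0), 18.027854919433594) ((283.6297607421875, 207.2821502685547), (31.978422164916992, 35.27805709838867), 172.3081512451172)
0.155 [0.6108 0.2521 0.155 ]
0.158 [0.6101 0.2518 0.158 ]
0.162 [0.6091 0.2514 0.162 ]
wheel depth z 0.15425229198221402 [0.6142 0.2504 0.1545]
```

View pics/m.png

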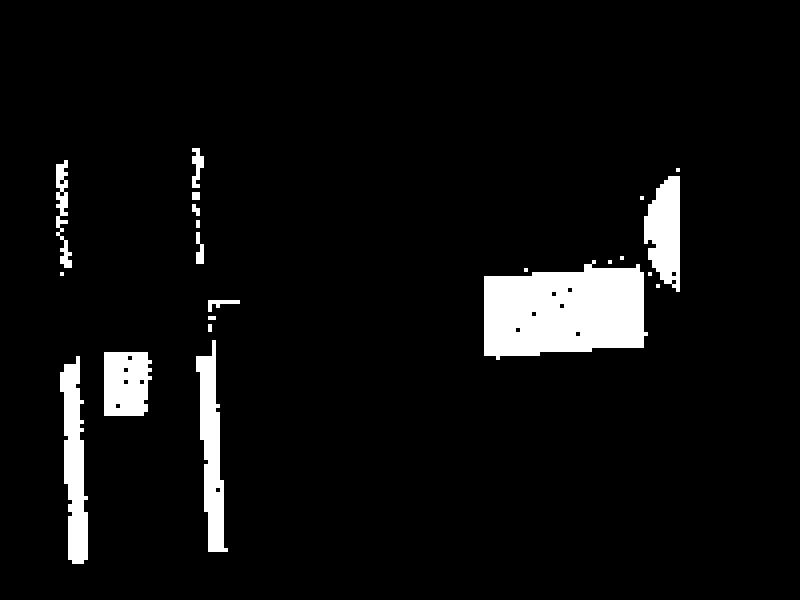

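```bash
python3 - <<'E'
from h import *
z=np.load("top0.npz");p,d=z["p"],z["d"];P=pts("top",d)
def sel(lo,hi,u0,u1,v0,v1):
    k=(P[...,2]>lo)&(P[...,2]<hi);q=np.zeros_like(k);q[v0:v1,u0:u1]=k[v0:v1,u0:u1];return q
def edge(q): # subpixel-ish pix rect
    c,_=cv2.findContours(q.astype(np.uint8),0,1);return max(c,key=cv2.contourArea)
L=sel(.092,.108,228,237,242,288);Rr=sel(.092,.108,263,273,242,286)
def line(q,zz):
    v,u=np.nonzero(q);C=np.array([ray("top",a,b,zz) for a,b in zip(u,v)])[:,:2]
    f=cv2.fitLine(C.astype(np.float32),cv2.DIST_HUBER,0,.01,.01).ravel();f=f*np.sign(f[0]) if 0 else f
    if f[0]<0:f[:2]*=-1
    return f,C
for nm,q in(("L",L),("R",Rr)):
    f,C=line(q,.1);print(nm,"yaw",np.degrees(np.arctan2(f[1],f[0])),f[2:],"y at x=.45",f[3]+f[1]/f[0]*(.45-f[2]),C.min(0),C.max(0))
H=sel(.142,.16,230,257,212,242)
v,u=np.nonzero(H);C=np.array([ray("top",a,b,.151) for a,b in zip(u,v)])[:,:2]
print("hood",cv2.minAreaRect((C*1000).astype(np.float32)),C.mean(0))
B=sel(.1,.11,239,254,237,256);v,u=np.nonzero(B);C=np.array([ray("top",a,b,.105) for a,b in zip(u,v)])[:,:2]
print("block",cv2.minAreaRect((C*1000).astype(np.float32)),C.mean(0),C.min(0),C.max(0))
hsv=cv2.cvtColor(p,cv2.COLOR_BGR2HSV)
K=sel(.185,.215,285,310,190,215);v,u=np.nonzero(K);print("knob px",u.mean(),v.mean(),len(u),ray("top",u.mean(),v.mean(),.201))
z=np.load("scene0.npz");ps,ds=z["p"],z["d"];Q=pts("scene",ds)
k=(Q[...,2]>.165)&(Q[...,2]<.215)&(abs(Q[...,0]-.61)<.1)&(abs(Q[...,1]-.23)<.08);v,u=np.nonzero(k);print("knob scene",Q[k].mean(0),len(u),u.mean(),v.mean(),Q[k].min(0),Q[k].max(0))
k=(Q[...,2]>.12)&(Q[...,2]<.18)&(abs(Q[...,0]-.61)<.08)&(abs(Q[...,1]-.25)<.08)&(cv2.cvtColor(ps,cv2.COLOR_BGR2HSV)[...,1]<70);print("wheel scene",np.median(Q[k],0),Q[k].mean(0))
E
```

```text
L yaw 5.397592 [0.4581 0.3945] y at x=.45 0.39372778 [0.3965 0.3837] [0.5221 0.406 ]
R yaw 5.0754337 [0.463  0.2992] y at x=.45 0.29802188 [0.403  0.2902] [0.523  0.3108]
hood ((556.3072509765625, 362.2245178222656), (62.21987533569336, 70.88406372070312), 2.6576881408691406) [0.5536 0.3621]
block ((511.8761291503906, 360.0130310058594), (42.807369232177734, 27.97327995300293), 2.2139596939086914) [0.5132 0.3605] [0.4906 0.346 ] [0.5331 0.3747]
knob px 298.3090909090909 201.92727272727274 55 [0.6138 0.2103 0.201 ]
knob scene [0.6109 0.2188 0.1853] 101 278.33663366336634 223.13861386138615 [0.5942 0.2044 0.1654] [0.624  0.2613 0.2021]
wheel scene [0.6005 0.2647 0.154 ] [0.6002 0.2671 0.1539]
```

Station yaw is about 5.2°, the wheel axis is at about (.610, .252), and the knob at about (.614, .210), so a≈0. I'm moving to hover above the knob. The tool axes at the start are x=(.97,.24) and y=(.24,-.97), with z down.

```bash
python3 -m inch '[[-1,[0.3,-0.3,-0.5],[0,0,0]],[-1,[0.6,-0.6,-0.9],[0,0,0]],[-1,[0.92,-0.97,-0.9],[0,0,0]],[-1,[0.92,-0.97,-0.9],[0,0,0]],[-1,[0.92,-0.97,-0.9],[0,0,0]]]'
python3 -m inch '[[-1,[0.3,-0.3,0],[0,0,0]],[-1,[0.6,-0.6,0],[0,0,0]],[-1,[0.92,-0.97,0],[0,0,0]],[-1,[0.92,-0.97,0],[0,0,0]]]'
```

```text
t: 0.6
tcp_pos: [0.2189, -0.4874, 0.3221]
tool_rot: [0.992, 0.124, 0.0, 0.0]
force: [-1.3, -0.5, 0.2]
finger_gap: 0.995
t: 1.0
tcp_pos: [0.2842, -0.3687, 0.3201]
tool_rot: [0.992, 0.125, -0.0, -0.003]
force: [0.4, -0.2, 0.2]
finger_gap: 1.0
```

```bash
python3 -m inch '[[-1,[0.3,-0.3,0],[0,0,0]],[-1,[0.6,-0.6,0],[0,0,0]],[-1,[0.92,-0.97,0],[0,0,0]],[-1,[0.92,-0.97,0],[0,0,0]]]'
python3 -m inch '[[-1,[0.3,-0.3,0],[0,0,0]],[-1,[0.6,-0.6,0],[0,0,0]],[-1,[0.92,-0.97,0],[0,0,0]],[-1,[0.92,-0.97,0],[0,0,0]]]'
python3 -m inch '[[-1,[0.3,-0.3,0],[0,0,0]],[-1,[0.6,-0.6,0],[0,0,0]],[-1,[0.92,-0.97,0],[0,0,0]],[-1,[0.92,-0.97,0],[0,0,0]]]'
python3 -m inch '[[-1,[0.3,-0.3,0],[0,0,0]],[-1,[0.6,-0.6,0],[0,0,0]],[-1,[0.92,-0.97,0],[0,0,0]],[-1,[0.92,-0.97,0],[0,0,0]]]'
python3 -c "from h import *;s=sense();print(s['q'])"
```

```text
t: 1.4
tcp_pos: [0.35, -0.2533, 0.3204]
tool_rot: [0.992, 0.125, -0.0, -0.002]
force: [-0.1, -1.0, -0.6]
finger_gap: 0.998
t: 1.8
tcp_pos: [0.4164, -0.1376, 0.3207]
tool_rot: [0.992, 0.126, 0.0, -0.001]
force: [-0.5, -0.8, -1.4]
finger_gap: 0.996
t: 2.2
tcp_pos: [0.4828, -0.0219, 0.3208]
tool_rot: [0.992, 0.125, 0.001, -0.0]
force: [-0.4, -0.8, 0.4]
finger_gap: 1.003
t: 2.6
tcp_pos: [0.549, 0.094, 0.3205]
tool_rot: [0.992, 0.124, 0.001, -0.0]
force: [-0.1, -1.0, -1.7]
finger_gap: 0.998
[-0.0314  0.3403  1.4914  0.0009  1.3081  1.29  ]
```

```bash
python3 -m inch '[[-1,[0.3,-0.3,0],[0,0,-0.0238]],[-1,[0.6,-0.6,0],[0,0,-0.0475]],[-1,[0.91,-0.97,0],[0,0,-0.0713]],[-1,[0.91,-0.97,0],[0,0,-0.095]],[-1,[0.91,-0.97,0],[0,0,-0.1188]],[-1,[0.91,-0.97,0],[0,0,-0.1425]],[-1,[0.91,-0.97,0],[0,0,-0.1663]],[-1,[0.91,-0.97,0],[0,0,-0.19]],[-1,[0.91,-0.97,0],[0,0,-0.2138]],[-1,[0.91,-0.97,0],[0,0,-0.2375]],[-1,[0.91,-0.97,0],[0,0,-0.2613]],[-1,[0.91,-0.97,0],[0,0,-0.285]],[-1,[0.91,-0.97,0],[0,0,-0.3088]],[-1,[0.91,-0.97,0],[0,0,-0.3325]],[-1,[0.91,-0.97,0],[0,0,-0.3563]],[-1,[0.91,-0.97,0],[0,0,-0.38]],[-1,[0.91,-0.97,0],[0,0,-0.4038]],[-1,[0.91,-0.97,0],[0,0,-0.4275]],[-1,[0.91,-0.97,0],[0,0,-0.4513]],[-1,[0.91,-0.97,0],[0,0,-0.475]]]'
python3 -m inch '[[-1,[0,0,0],[0,0,0]],[-1,[0,0,0],[0,0,0]]]'
python3 - <<'E'
from h import *
s=sense();print(s['q'],s['tcp_pos']);M=R.from_quat(s['tool_rot']).as_matrix();print(M, np.degrees(np.arctan2(M[1,1],M[0,1])))
p,d=snapshot("top");cv2.imwrite("pics/top1.png",p);np.savez("top1.npz",p=p,d=d)
p,d=snapshot("scene");cv2.imwrite("pics/s1.png",cv2.resize(p[150:330,180:380],None,fx=3,fy=3));np.savez("s1.npz",p=p,d=d)
E
```

```text
t: 4.6
tcp_pos: [0.6118, 0.2049, 0.3204]
tool_rot: [-0.046, 0.999, -0.001, -0.0]
force: [-0.1, 0.1, 1.3]
finger_gap: 1.002
t: 4.8
tcp_pos: [0.6113, 0.2064, 0.3207]
tool_rot: [-0.042, 0.999, -0.0, -0.0]
force: [-0.3, -0.0, -0.4]
finger_gap: 1.0
[ 0.1531  0.4761  1.2666 -0.0008  1.3997 -1.501 ] [0.6113 0.2064 0.3207]
[[-0.9965 -0.0833 -0.0007]
 [-0.0833  0.9965 -0.0009]
 [ 0.0007 -0.0009 -1.    ]] 94.7788435375711
```

View pics/s1.png

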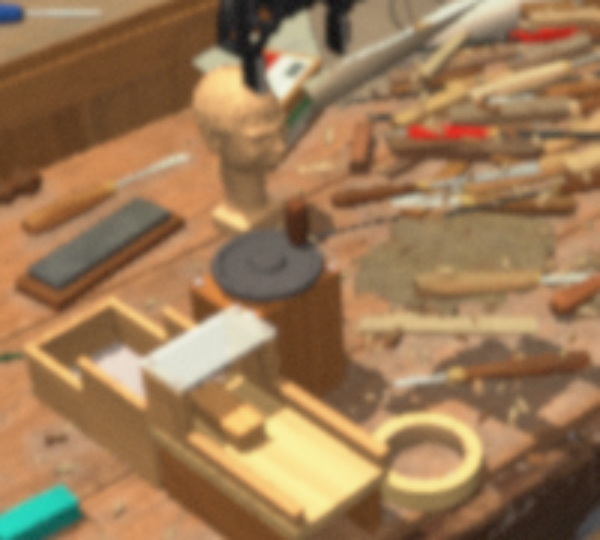

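View pics/top1.png

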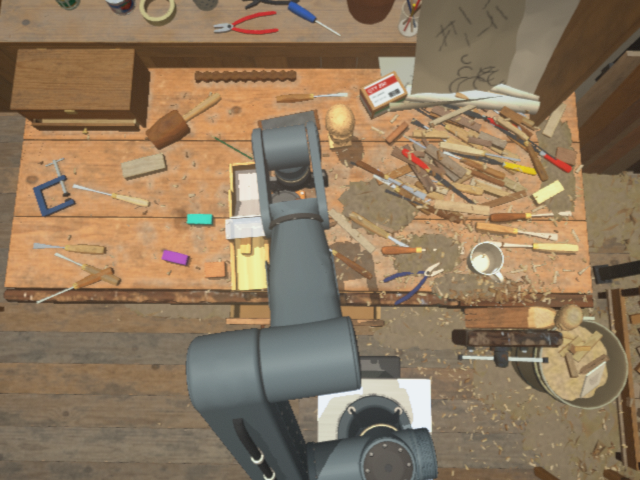

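```bash
python3 - <<'E'
from h import *
z=np.load("scene0.npz");p,d=z["p"],z["d"];Q=pts("scene",d)
P=pts("top",np.load("top0.npz")["d"]);k=P[90:160,320:365].reshape(-1,3);k=k[k[:,2]>.03];print("head",k.min(0),k.max(0))
hsv=cv2.cvtColor(p,cv2.COLOR_BGR2HSV)
m=(hsv[...,1]<70)&(hsv[...,2]<140);mm=np.zeros_like(m,np.uint8);mm[220:255,245:292]=m[220:255,245:292]
mm=cv2.morphologyEx(mm,cv2.MORPH_OPEN,np.ones((3,3)))
c,_=cv2.findContours(mm,0,1);c=max(c,key=cv2.contourArea);h=cv2.convexHull(c);e=cv2.fitEllipse(h);print(e,cv2.boundingRect(c))
for zz in(.15,.158):print(zz,ray("scene",*e[0],zz))
# predicted
yaw=np.radians(5.2);W=np.array([.6101,.2518,.158]);a=np.linspace(0,6.28,60)
print("pred wheel px",proj("scene",W),"bbox",*[f(proj("scene",W+np.c_[.052*np.cos(a),.052*np.sin(a),0*a]),0) for f in(np.min,np.max)])
for zz in(.156,.18,.201):print(zz,proj("scene",[.6138,.2103,zz]))
big=cv2.resize(p[200:265,235:305],None,fx=8,fy=8,interpolation=cv2.INTER_CUBIC)
for pt in [W]+[np.array([.6138,.2103,zz]) for zz in(.156,.18,.201)]:
    u,v=proj("scene",pt)[0];cv2.circle(big,(int((u-235+.5)*8),int((v-200+.5)*8)),3,(0,255,0),-1)
for q in proj("scene",W+np.c_[.052*np.cos(a),.052*np.sin(a),0*a]):cv2.circle(big,(int((q[0]-235+.5)*8),int((q[1]-200+.5)*8)),2,(255,255,0),-1)
cv2.imwrite("pics/w.png",big)
E
```

```text
head [0.2916 0.0261 0.0314] [1.0035 0.141  1.4856]
((268.5499572753906, 237.8734893798828), (22.68012237548828, 35.61192321777344), 86.13414764404297) (251, 227, 36, 23)
0.15 [0.6147 0.252  0.15  ]
0.158 [0.6056 0.2581 0.158 ]
pred wheel px [[269.4286 236.216 ]] bbox [250.1168 225.1595] [288.6648 247.8939]
0.156 [[280.7463 230.2517]]
0.18 [[280.2876 223.0929]]
0.201 [[279.8791 216.7174]]
```

View pics/w.png

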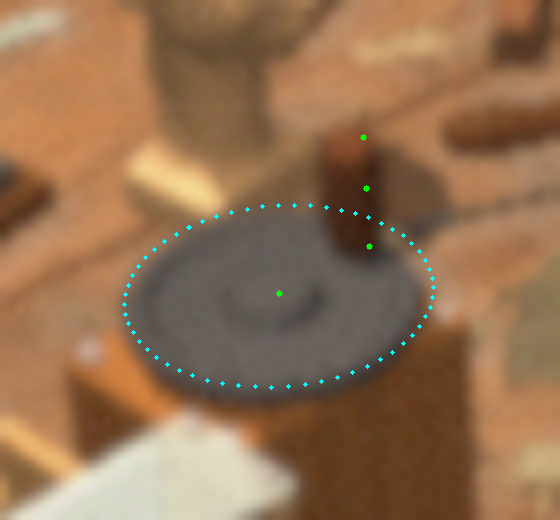

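```bash
python3 -m inch '[[-1,[-0.05,0.06,0.3],[0,0,0]],[-1,[-0.05,0.06,0.6],[0,0,0]],[-1,[-0.05,0.06,0.9],[0,0,0]],[-1,[-0.05,0.06,0.9],[0,0,0]],[-1,[-0.05,0.06,0.9],[0,0,0]]]'
python3 - <<'E'
from h import *
s=sense();print(s['q'],s['tcp_pos'])
p,d=snapshot("scene");cv2.imwrite("pics/s2.png",cv2.resize(p[160:270,220:330],None,fx=5,fy=5,interpolation=2))
E
```

```text
t: 5.4
tcp_pos: [0.6152, 0.2151, 0.2313]
tool_rot: [-0.044, 0.999, -0.0, -0.0]
force: [0.8, 0.7, 0.1]
finger_gap: 0.996
[ 0.1652  0.5646  1.3605 -0.0001  1.2171 -1.4934] [0.6152 0.2151 0.2313]
```

View pics/s2.png

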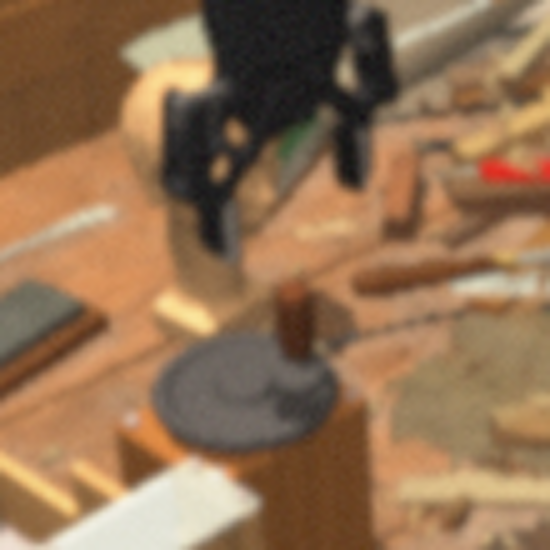

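The fingers are centred over the knob at crop (297,320), one on each side. I'll go down and close.

```bash
python3 -m inch '[[-1,[0,-0.01,0.3],[0,0,0]],[-1,[0,-0.01,0.61],[0,0,0]],[-1,[0,-0.01,0.61],[0,0,0]],[-1,[0,-0.01,0.61],[0,0,0]]]'
python3 -m inch '[[0.1,[0,0,0],[0,0,0]],[0.3,[0,0,0],[0,0,0]],[0.6,[0,0,0],[0,0,0]],[1,[0,0,0],[0,0,0]],[1,[0,0,0],[0,0,0]],[1,[0,0,0],[0,0,0]],[1,[0,0,0],[0,0,0]],[1,[0,0,0],[0,0,0]],[1,[0,0,0],[0,0,0]],[1,[0,0,0],[0,0,0]]]' 30
python3 - <<'E'
from h import *
s=sense();print(s['q'],s['tcp_pos'])
p,d=snapshot("scene");cv2.imwrite("pics/s3.png",cv2.resize(p[160:270,220:330],None,fx=5,fy=5,interpolation=2))
E
```

```text
t: 5.85
tcp_pos: [0.6162, 0.2145, 0.172]
tool_rot: [-0.044, 0.999, 0.0, 0.001]
force: [-0.3, 0.3, 0.6]
finger_gap: 0.997
t: 6.85
tcp_pos: [0.6155, 0.2137, 0.1712]
tool_rot: [-0.044, 0.999, -0.0, 0.0]
force: [-0.5, -3.3, 5.1]
finger_gap: 0.242
[ 0.1634  0.63    1.4185 -0.0012  1.0922 -1.4955] [0.6155 0.2137 0.1712]
```

View pics/s3.png

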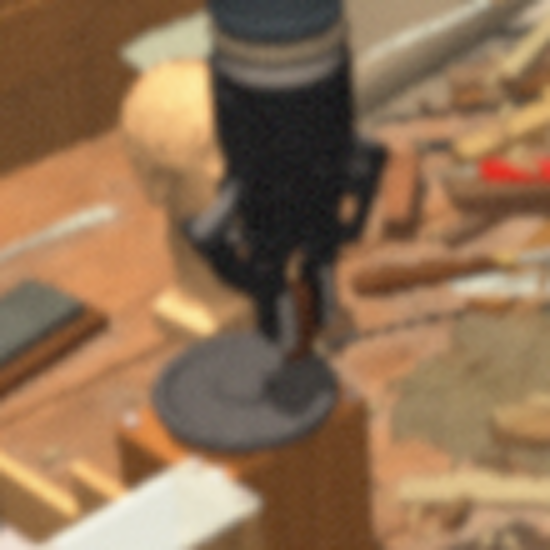

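```bash
python3 -m inch '[[1,[-0.063,0.005,0],[0,0,0]],[1,[-0.124,0.02,0],[0,0,0]],[1,[-0.182,0.044,0],[0,0,0]],[1,[-0.235,0.076,0],[0,0,0]],[1,[-0.283,0.117,0],[0,0,0]],[1,[-0.283,0.117,0],[0,0,0]],[1,[-0.283,0.117,0],[0,0,0]]]'
```

```text
t: 7.6
tcp_pos: [0.6425, 0.2294, 0.1712]
tool_rot: [-0.044, 0.999, 0.001, 0.0]
force: [-1.2, 0.8, 6.0]
finger_gap: 0.243
```

```bash
python3 -m inch '[[1,[-0.041,0.048,0],[0,0,0]],[1,[-0.073,0.101,0],[0,0,0]],[1,[-0.097,0.159,0],[0,0,0]],[1,[-0.112,0.22,0],[0,0,0]],[1,[-0.117,0.283,0],[0,0,0]],[1,[-0.112,0.346,0],[0,0,0]],[1,[-0.097,0.407,0],[0,0,0]],[1,[-0.073,0.465,0],[0,0,0]],[1,[-0.041,0.518,0],[0,0,0]],[1,[0,0.566,0],[0,0,0]],[1,[0,0.566,0],[0,0,0]],[1,[0,0.566,0],[0,0,0]]]'
```

```text
t: 8.8
tcp_pos: [0.6362, 0.284, 0.1712]
tool_rot: [-0.044, 0.999, -0.001, -0.001]
force: [-3.7, -3.3, 6.3]
finger_gap: 0.248
```

```bash
python3 -m inch '[[1,[0.048,0.041,0],[0,0,0]],[1,[0.101,0.073,0],[0,0,0]],[1,[0.159,0.097,0],[0,0,0]],[1,[0.22,0.112,0],[0,0,0]],[1,[0.283,0.117,0],[0,0,0]],[1,[0.346,0.112,0],[0,0,0]],[1,[0.407,0.097,0],[0,0,0]],[1,[0.465,0.073,0],[0,0,0]],[1,[0.518,0.041,0],[0,0,0]],[1,[0.566,0,0],[0,0,0]],[1,[0.566,0,0],[0,0,0]],[1,[0.566,0,0],[0,0,0]]]'
python3 - <<'E'
from h import *
print(sense()['q'])
p,d=snapshot("scene");cv2.imwrite("pics/s4.png",cv2.resize(p[160:310,200:350],None,fx=4,fy=4,interpolation=2))
E
```

```text
t: 10.0
tcp_pos: [0.5807, 0.2803, 0.1711]
tool_rot: [-0.044, 0.999, 0.001, 0.0]
force: [2.4, -1.4, 6.4]
finger_gap: 0.246
[ 0.2762  0.6214  1.4374  0.0012  1.0816 -1.3837]
```

View pics/s4.png

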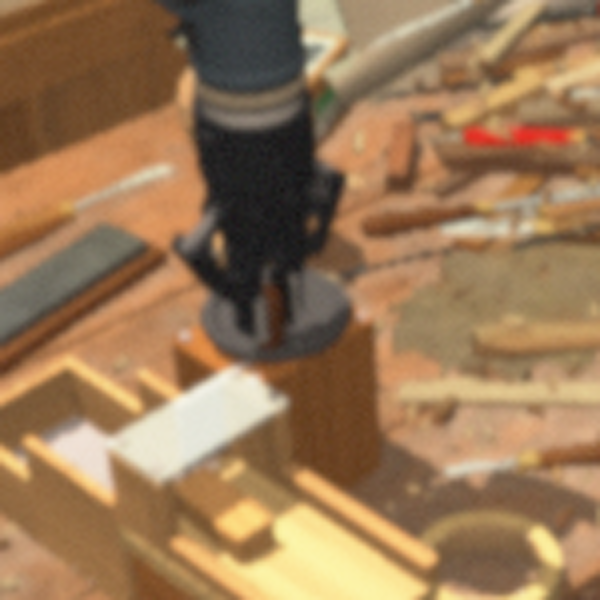

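```bash
python3 -m inch '[[1,[0.041,-0.048,0],[0,0,0]],[1,[0.073,-0.101,0],[0,0,0]],[1,[0.097,-0.159,0],[0,0,0]],[1,[0.112,-0.22,0],[0,0,0]],[1,[0.117,-0.283,0],[0,0,0]],[1,[0.112,-0.346,0],[0,0,0]],[1,[0.097,-0.407,0],[0,0,0]],[1,[0.073,-0.465,0],[0,0,0]],[1,[0.041,-0.518,0],[0,0,0]],[1,[0,-0.566,0],[0,0,0]],[1,[0,-0.566,0],[0,0,0]],[1,[0,-0.566,0],[0,0,0]]]'
```

```text
t: 11.25
tcp_pos: [0.5833, 0.2238, 0.1711]
tool_rot: [-0.044, 0.999, 0.0, -0.002]
force: [-3.4, -1.9, 11.2]
finger_gap: 0.238
```

```bash
python3 -m inch '[[1,[-0.048,-0.041,0],[0,0,0]],[1,[-0.101,-0.073,0],[0,0,0]],[1,[-0.159,-0.097,0],[0,0,0]],[1,[-0.22,-0.112,0],[0,0,0]],[1,[-0.25,-0.115,0],[0,0,0]],[1,[-0.262,-0.116,0],[0,0,0]],[1,[-0.28,-0.117,0],[0,0,0]],[1,[-0.28,-0.117,0],[0,0,0]]]'
python3 -m inch '[[1,[-0.015,0,0],[0,0,0]],[1,[-0.015,0,0],[0,0,0]]]'
```

```text
t: 12.05
tcp_pos: [0.613, 0.2135, 0.1711]
tool_rot: [-0.044, 0.999, -0.001, -0.002]
force: [-2.1, -4.9, 10.6]
finger_gap: 0.245
t: 12.25
tcp_pos: [0.6145, 0.2136, 0.1712]
tool_rot: [-0.044, 0.999, -0.001, -0.002]
force: [-1.9, -4.2, 10.3]
finger_gap: 0.245
```

```bash
for i in 1; do python3 -m inch '[[1,[-0.02,0,0],[0,0,0]],[1,[-0.02,0,0],[0,0,0]]]'; done; python3 -m inch '[[1,[-0.02,0,0],[0,0,0]],[1,[-0.02,0,0],[0,0,0]]]'
```

```text
t: 12.45
tcp_pos: [0.6146, 0.2136, 0.1711]
tool_rot: [-0.045, 0.999, -0.001, -0.004]
force: [-5.7, -6.0, 11.5]
finger_gap: 0.242
t: 12.65
tcp_pos: [0.6147, 0.2136, 0.1711]
tool_rot: [-0.045, 0.999, -0.001, -0.006]
force: [-8.8, -6.7, 14.8]
finger_gap: 0.242
```

The wheel is on its stop: x stays at .6147 while the force rises. I'll release, lift and look.

```bash
python3 -m inch '[[0,[0,0,0],[0,0,0]],[-0.5,[0,0,0],[0,0,0]],[-1,[0,0,0],[0,0,0]],[-1,[0,0,0],[0,0,0]],[-1,[0,0,0],[0,0,0]],[-1,[0,0,0],[0,0,0]]]'
python3 -m inch '[[-1,[0,0,-0.2],[0,0,0]],[-1,[0,0,-0.6],[0,0,0]],[-1,[0,0,-1],[0,0,0]],[-1,[0,0,-1],[0,0,0]]]'
python3 -m inch '[[-1,[0.4,0.1,-0.3],[0,0,0]],[-1,[0.8,0.2,-0.3],[0,0,0]],[-1,[1,0.3,-0.3],[0,0,0]],[-1,[1,0.3,-0.3],[0,0,0]]]'
python3 -m inch '[[-1,[0.4,0.1,0],[0,0,0]],[-1,[0.8,0.2,0],[0,0,0]],[-1,[1,0.3,0],[0,0,0]],[-1,[1,0.3,0],[0,0,0]]]'
python3 - <<'E'
from h import *
s=sense();print(s['q'],s['tcp_pos'],s['force'])
for n in("scene","top"):
    p,d=snapshot(n);np.savez(n+"5.npz",p=p,d=d)
    if n=="scene":p=cv2.resize(p[180:330,180:380],None,fx=4,fy=4,interpolation=2)
    cv2.imwrite(f"pics/{n}5.png",p)
E
```

```text
t: 13.25
tcp_pos: [0.6202, 0.2149, 0.17]
tool_rot: [-0.044, 0.999, 0.0, -0.0]
force: [1.0, 0.3, 0.6]
finger_gap: 1.003
t: 13.65
tcp_pos: [0.6242, 0.2156, 0.2774]
tool_rot: [-0.044, 0.999, 0.001, 0.007]
force: [0.1, 0.3, -0.0]
finger_gap: 0.998
t: 14.05
tcp_pos: [0.5145, 0.2366, 0.3002]
tool_rot: [-0.045, 0.999, 0.0, -0.001]
force: [0.4, 0.4, -1.1]
finger_gap: 0.997
t: 14.45
tcp_pos: [0.4136, 0.2572, 0.3001]
tool_rot: [-0.045, 0.999, -0.0, -0.001]
force: [0.7, -0.3, -0.4]
finger_gap: 0.999
[ 0.3262  0.2568  1.6783  0.0004  1.2082 -1.3354] [0.4136 0.2572 0.3001] [ 0.7034 -0.2528 -0.4325]
```

View pics/scene5.png

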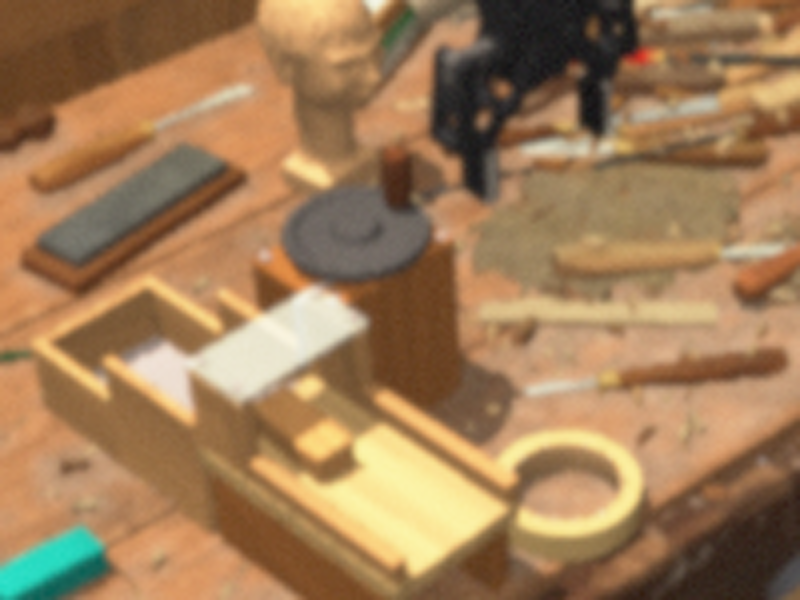

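View pics/top5.png

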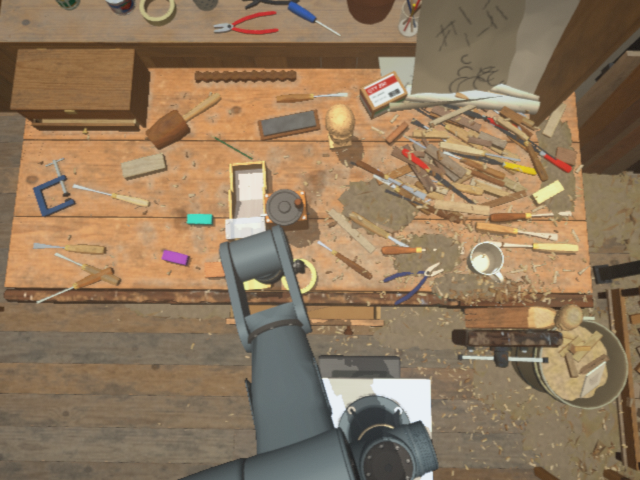

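The wheel has made its full turn and the knob is back at its start bearing, crop (397,175). Now I'll close the gripper, move over the lane and lean the tool forward 42°.

```bash
python3 -m inch '[[1,[-0.2,0.4,0],[0,0,0]],[1,[-0.4,0.7,0],[0,-0.02,0]],[1,[-0.51,0.93,0],[0,-0.04,0]],[1,[-0.51,0.93,0],[0,-0.06,0]],[1,[-0.51,0.93,0],[0,-0.08,0]],[1,[-0.51,0.93,0],[0,-0.1,0]],[1,[-0.51,0.93,0],[0,-0.1167,0]],[1,[-0.51,0.93,0],[0,-0.1167,0]],[1,[-0.51,0.93,0],[0,-0.1167,0]],[1,[-0.51,0.93,0],[0,-0.1167,0]]]'
python3 - <<'E'
from h import *
s=sense();print(s['q'],s['tcp_pos'],s['force']);M=R.from_quat(s['tool_rot']).as_matrix();print(M)
p,d=snapshot("scene");np.savez("s6.npz",p=p,d=d);cv2.imwrite("pics/s6.png",cv2.resize(p[160:360,180:440],None,fx=3,fy=3,interpolation=2))
E
```

```text
t: 15.55
tcp_pos: [0.4599, 0.3543, 0.3004]
tool_rot: [-0.041, 0.933, 0.016, 0.358]
force: [0.4, 0.9, 0.5]
finger_gap: 0.002
[ 0.6464  0.2729  1.9145 -0.9062  0.4673 -0.2855] [0.4599 0.3543 0.3004] [0.376  0.9038 0.4778]
[[-0.7401 -0.0878  0.6667]
 [-0.0651  0.9961  0.0589]
 [-0.6693  0.0002 -0.743 ]]
```

View pics/s6.png

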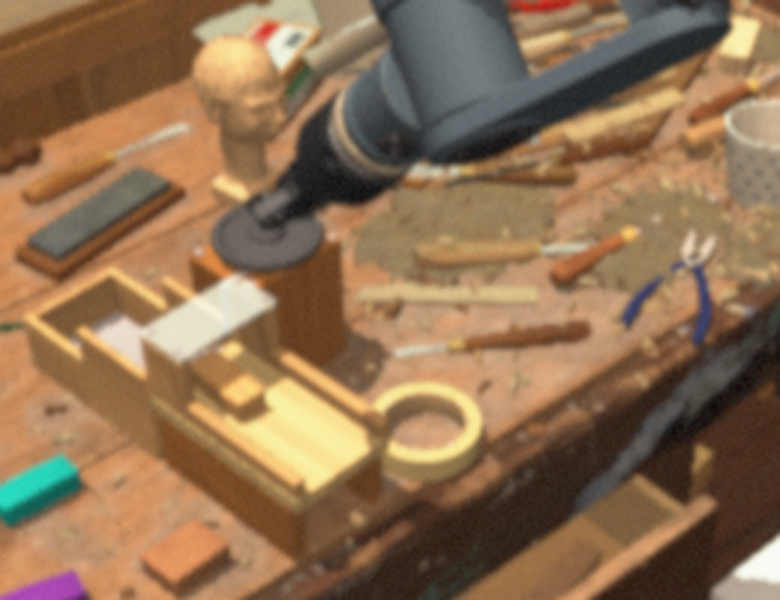

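```bash
cat > kin.py <<'E'
from h import *
from scipy.optimize import least_squares
D=[([-1.504,.528,1.434,0,1.181,-.179],[.152,-.605,.230],None),
([-.0314,.3403,1.4914,.0009,1.3081,1.29],[.549,.094,.3205],None),
([.1531,.4761,1.2666,-.0008,1.3997,-1.501],[.6113,.2064,.3207],None),
([.1652,.5646,1.3605,0,1.2171,-1.4934],[.6152,.2151,.2313],None),
([.1634,.63,1.4185,-.0012,1.0922,-1.4955],[.6155,.2137,.1712],None),
([.3262,.2568,1.6783,0,1.2082,-1.3354],[.4136,.2572,.3001],None),
([.6464,.2729,1.9145,-.9062,.4673,-.2855],[.4599,.3543,.3004],None)]
Rz=lambda a:R.from_euler('z',a).as_matrix();Ry=lambda a:R.from_euler('y',a).as_matrix()
def fk(q,k):
    h,l2,l3,lt,d,e,xo=k
    M=Rz(q[0]);p=M@np.array([xo,d,h]);M=M@Ry(q[1]);p=p+M@np.array([0,0,l2])
    M=M@Ry(q[2]);p=p+M@np.array([e,0,l3]);M=M@Rz(q[3])@Ry(q[4]);p=p+M@np.array([0,0,lt]);M=M@Rz(q[5])
    return p,M
def fit(D):
    f=lambda k:np.concatenate([fk(q,k)[0]-p for q,p,_ in D]+[[.01*k[5],.01*k[6]]])
    return least_squares(f,[.3,.4,.4,.25,.1,0,0])
E
python3 - <<'E'
from kin import *
r=fit(D);print(r.x,np.abs(r.fun).max());k=r.x
s=sense();print(fk(s['q'],k)[1]);M0=R.from_quat(s['tool_rot']).as_matrix();print(M0)
print([np.round(fk(q,k)[0]-p,4) for q,p,_ in D])
np.save("k.npy",k)
C=fk(s['q'],k)[1].T@M0 # tool const
C=np.round(C);print(C)
lo=np.array([-3.08,-.75,.22,-1.43,0,-2.85]);hi=np.array([3.08,2.2,2.44,4.57,2.65,2.85])
O=np.array([.531,.3547]);
def ik(x,y,z,tilt,yaw,q0,roll=0):
    a=np.radians(5.2);w=O+np.array([np.cos(a)*x-np.sin(a)*y,np.sin(a)*x+np.cos(a)*y])
    zt=Rz(yaw)@np.array([np.sin(tilt),0,-np.cos(tilt)]);yt=Rz(yaw)@np.array([0,1.,0]);T=np.c_[np.cross(yt,zt),yt,zt]@Rz(roll)
    def f(q):
        p,M=fk(q,k);return np.r_[(p-[*w,z])*10,R.from_matrix((M@C).T@T).as_rotvec()]
    q0=np.clip(q0,lo+1e-3,hi-1e-3);r=least_squares(f,q0,bounds=(lo,hi));return r.x,np.abs(r.fun).max()
for t in(30,36,42,45):
  q=s['q']
  for x,z in((-.075,.3),(-.075,.2),(-.075,.15),(-.075,.092),(-.04,.092),(0,.092),(.022,.092)):
    q,e=ik(x,.006,z,np.radians(t),np.radians(5.2),q);print(t,x,z,q,round(e,4))
E
```

```text
[ 0.2749  0.5878  0.3921  0.297   0.1111  0.1143 -0.0004] 0.001142601913257936
[[ 0.0874 -0.7397  0.6672]
 [-0.9962 -0.0645  0.059 ]
 [-0.0007 -0.6698 -0.7425]]
[[-0.7397 -0.0874  0.6672]
 [-0.0645  0.9962  0.059 ]
 [-0.6698  0.0007 -0.7425]]
[array([-0.0002, -0.0005,  0.0005]), array([-0.    ,  0.0001, -0.0001]), array([-0.0001,  0.0001, -0.    ]), array([-0.0001,  0.0001, -0.    ]), array([-0.0002, -0.    , -0.0001]), array([-0.0001, -0.0001, -0.0002]), array([ 0.    , -0.0001, -0.0001])]
[[ 0. -1. -0.]
 [ 1.  0.  0.]
 [-0. -0.  1.]]
30 -0.075 0.3 [ 0.5911  0.2639  1.7962 -0.4058  0.653  -0.7996] 0.0
30 -0.075 0.2 [ 0.5911  0.4232  1.911  -0.6396  0.4136 -0.5305] 0.0
30 -0.075 0.15 [ 0.5911  0.5187  1.952  -0.8887  0.3142 -0.2645] 0.0
30 -0.075 0.092 [ 0.5911  0.6397  1.9841 -1.3754  0.247   0.2409] 0.0
30 -0.04 0.092 [ 0.5557  0.6547  1.9183 -1.1903  0.2439  0.0188] 0.0
30 0 0.092 [ 0.5203  0.6751  1.8395 -0.9787  0.2537 -0.2296] 0.0
30 0.022 0.092 [ 0.5028  0.6876  1.7945 -0.8712  0.2648 -0.3553] 0.0
36 -0.075 0.3 [ 0.6206  0.2613  1.8599 -0.6108  0.5445 -0.5886] 0.0
36 -0.075 0.
[... 702 characters left out ...]
4 0.092 [ 0.6119  0.6754  1.9168 -1.43    0.3464  0.3087] 0.1393
42 0 0.092 [ 0.5679  0.6958  1.8611 -1.43    0.3173  0.2607] 0.1191
42 0.022 0.092 [ 0.5464  0.7083  1.8292 -1.43    0.303   0.2371] 0.1063
45 -0.075 0.3 [ 0.6656  0.2771  1.9519 -1.0986  0.4464 -0.0856] 0.0
45 -0.075 0.2 [ 0.6653  0.4607  2.0023 -1.43    0.3968  0.3069] 0.0662
45 -0.075 0.15 [ 0.6682  0.5547  1.9853 -1.43    0.4013  0.339 ] 0.1278
45 -0.075 0.092 [ 0.6749  0.6678  1.955  -1.43    0.4137  0.3779] 0.1894
45 -0.04 0.092 [ 0.6279  0.6813  1.9095 -1.43    0.3808  0.3259] 0.1786
45 0 0.092 [ 0.5814  0.7004  1.8546 -1.43    0.3476  0.2744] 0.1611
45 0.022 0.092 [ 0.5587  0.7124  1.823  -1.43    0.3313  0.2493] 0.1495
```

```bash
cat >> kin.py <<'E'
C=np.array([[0,-1,0],[1,0,0],[0,0,1.]])
lo=np.array([-3.08,-.75,.22,-1.43,0,-2.85]);hi=np.array([3.08,2.2,2.44,4.57,2.65,2.85])
O=np.array([.531,.3547])
def loc2w(x,y):
    a=np.radians(5.2);return O+np.array([np.cos(a)*x-np.sin(a)*y,np.sin(a)*x+np.cos(a)*y])
def w2loc(p):
    a=np.radians(5.2);d=np.asarray(p)[:2]-O;return np.array([np.cos(a)*d[0]+np.sin(a)*d[1],-np.sin(a)*d[0]+np.cos(a)*d[1]])
def Tm(tilt,yaw):
    zt=Rz(yaw)@np.array([np.sin(tilt),0,-np.cos(tilt)]);yt=Rz(yaw)@np.array([0,1.,0]);return np.c_[np.cross(yt,zt),yt,zt]
def ik(x,y,z,tilt,q0,yaw=5.2):
    k=np.load("k.npy");w=loc2w(x,y);T=Tm(np.radians(tilt),np.radians(yaw))
    def f(q):
        p,M=fk(q,k);return np.r_[(p-[*w,z])*10,R.from_matrix((M@C).T@T).as_rotvec()]
    q0=np.clip(q0,lo+1e-3,hi-1e-3);r=least_squares(f,q0,bounds=(lo,hi));return r.x,np.abs(r.fun).max()
E
python3 - <<'E'
from kin import *
q0=[.59,.5,1.9,-.8,.35,-.3]
for x,t,z in((-.065,30,.2),(-.065,30,.12),(-.065,30,.09),(-.05,30,.09),(-.05,32,.09),(0,32,.09),(0,33,.09),(.015,33,.09),(.015,34,.09),(.015,35,.09),(.02,34,.09)):
    q,e=ik(x,.006,z,t,q0);q0=q;print(x,t,z,q,round(e,4))
E
```

```text
-0.065 30 0.2 [ 0.5806  0.4312  1.8935 -0.6201  0.4167 -0.5597] 0.0
-0.065 30 0.12 [ 0.5806  0.5853  1.9525 -1.0706  0.2714 -0.0835] 0.0
-0.065 30 0.09 [ 0.5806  0.6479  1.9664 -1.3433  0.2439  0.1984] 0.0
-0.05 30 0.09 [ 0.5654  0.6543  1.9382 -1.2628  0.2422  0.1021] 0.0
-0.05 32 0.09 [ 0.5743  0.6599  1.9501 -1.43    0.2514  0.2761] 0.0087
0 32 0.09 [ 0.5278  0.6843  1.8599 -1.228   0.2404  0.0251] 0.0
0 33 0.09 [ 0.5315  0.6875  1.8695 -1.3507  0.2404  0.1503] 0.0
0.015 33 0.09 [ 0.5189  0.6951  1.8394 -1.2644  0.2394  0.0508] 0.0
0.015 34 0.09 [ 0.5225  0.6983  1.849  -1.3876  0.2403  0.1764] 0.0
0.015 35 0.09 [ 0.5261  0.7001  1.8512 -1.43    0.2467  0.2214] 0.0098
0.02 34 0.09 [ 0.5183  0.7009  1.8389 -1.3587  0.2395  0.1431] 0.0
```

```bash
python3 -m inch '[[1,[0,0,0],[0,0.0167,0]],[1,[0,0,0],[0,0.0333,0]],[1,[0,0,0],[0,0.0333,0]],[1,[0,0,0],[0,0.0333,0]]]'
python3 -m inch '[[1,[0.2,0,0.4],[0,0,0]],[1,[0.4,0,0.81],[0,0,0]],[1,[0.4,0,0.81],[0,0,0]],[1,[0.4,0,0.81],[0,0,0]]]'
python3 - <<'E'
from kin import *
s=sense();M=R.from_quat(s['tool_rot']).as_matrix();print(s['q'],s['tcp_pos'],w2loc(s['tcp_pos']),s['force']);print(M)
E
```

```text
t: 16.0
tcp_pos: [0.4613, 0.3546, 0.3023]
tool_rot: [-0.041, 0.965, 0.013, 0.26]
force: [0.3, 0.3, -0.3]
finger_gap: -0.001
t: 16.4
tcp_pos: [0.4642, 0.3543, 0.2097]
tool_rot: [-0.043, 0.965, 0.011, 0.258]
force: [-0.2, -0.1, 0.7]
finger_gap: -0.001
[ 0.5824  0.4131  1.8864 -0.5905  0.4404 -0.5901] [0.4642 0.3543 0.2097] [-0.0665  0.0056] [-0.1884 -0.1181  0.6617]
[[-0.8631 -0.0888  0.4972]
 [-0.0776  0.996   0.0432]
 [-0.4991 -0.0013 -0.8665]]
```

```bash
python3 -m inch '[[1,[0.15,0,0.26],[0,0,0]],[1,[0.3,0,0.52],[0,0,0]],[1,[0.45,0,0.78],[0,0,0]],[1,[0.45,0,0.78],[0,0,0]],[1,[0.45,0,0.78],[0,0,0]]]'
python3 - <<'E'
from kin import *
s=sense();M=R.from_quat(s['tool_rot']).as_matrix();print(s['q'],s['tcp_pos'],w2loc(s['tcp_pos']),s['force']);print(M)
for n in("scene","top"):
    p,d=snapshot(n);np.savez(n+"7.npz",p=p,d=d)
    c=p[190:360,180:380] if n=="scene" else p[150:300,200:340]
    cv2.imwrite(f"pics/{n}7.png",cv2.resize(c,None,fx=3.5,fy=3.5,interpolation=2))
E
```

```text
t: 16.9
tcp_pos: [0.4656, 0.3554, 0.1225]
tool_rot: [-0.043, 0.964, 0.012, 0.261]
force: [0.5, 0.6, 0.3]
finger_gap: -0.002
[ 0.5828  0.5813  1.9533 -1.076   0.2735 -0.0751] [0.4656 0.3554 0.1225] [-0.0651  0.0066] [0.5009 0.6033 0.278 ]
[[-0.8606 -0.089   0.5015]
 [-0.0763  0.996   0.0459]
 [-0.5036  0.0012 -0.864 ]]
```

View pics/scene7.png

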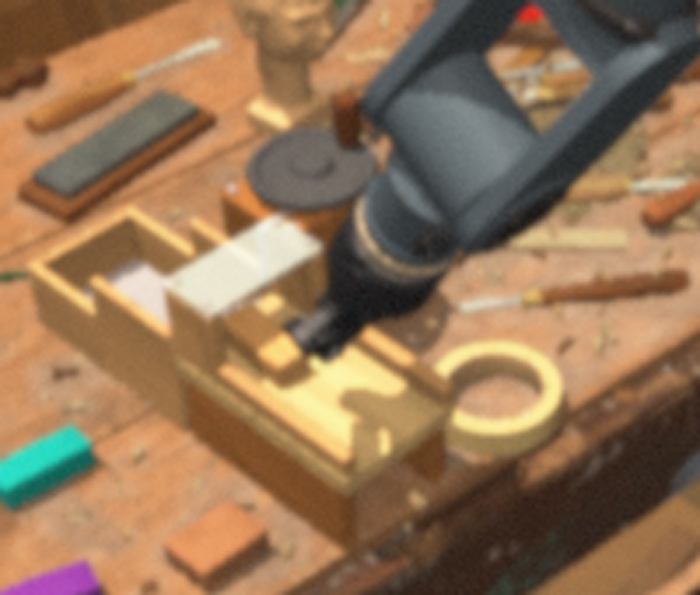

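```bash
python3 -m inch '[[1,[0.06,0,0.15],[0,0,0]],[1,[0.11,0,0.25],[0,0,0]],[1,[0.125,0,0.3],[0,0,0]],[1,[0.125,0,0.3],[0,0,0]],[1,[0.125,0,0.3],[0,0,0]]]'
python3 - <<'E'
from kin import *
s=sense();M=R.from_quat(s['tool_rot']).as_matrix();print(s['q'],s['tcp_pos'],w2loc(s['tcp_pos']),s['force']);print(M)
E
```

```text
t: 17.5
tcp_pos: [0.4694, 0.3554, 0.0897]
tool_rot: [-0.043, 0.965, 0.012, 0.26]
force: [0.5, -0.1, 0.9]
finger_gap: -0.001
[ 0.5782  0.6511  1.9617 -1.3521  0.2436  0.2071] [0.4694 0.3554 0.0897] [-0.0613  0.0063] [ 0.5387 -0.0637  0.8614]
[[-0.861  -0.0885  0.5009]
 [-0.0758  0.9961  0.0457]
 [-0.503   0.0014 -0.8643]]
```

```bash
python3 -m inch '[[1,[-0.035,0,0.02],[0,0,0]],[1,[-0.069,0,0.04],[0,0,0]],[1,[-0.104,0,0.06],[0,0,0]],[1,[-0.138,0,0.08],[0,0,0]],[1,[-0.173,0,0.101],[0,0,0]],[1,[-0.207,0,0.121],[0,0,0]],[1,[-0.242,0,0.141],[0,0,0]],[1,[-0.276,0,0.161],[0,0,0]],[1,[-0.311,0,0.181],[0,0,0]],[1,[-0.346,0,0.201],[0,0,0]],[1,[-0.346,0,0.201],[0,0,0]]]'
python3 - <<'E'
from kin import *
s=sense();M=R.from_quat(s['tool_rot']).as_matrix();print(s['q'],s['tcp_pos'],w2loc(s['tcp_pos']),s['force']);print(M)
for n in("scene","top"):
    p,d=snapshot(n);np.savez(n+"8.npz",p=p,d=d)
    c=p[190:360,180:380] if n=="scene" else p[150:300,200:340]
    cv2.imwrite(f"pics/{n}8.png",cv2.resize(c,None,fx=3.5,fy=3.5,interpolation=2))
E
```

```text
t: 18.6
tcp_pos: [0.5091, 0.3585, 0.0879]
tool_rot: [-0.043, 0.965, 0.012, 0.259]
force: [-0.2, 0.2, 0.5]
finger_gap: -0.002
[ 0.5391  0.6721  1.8848 -1.1353  0.2428 -0.0501] [0.5091 0.3585 0.0879] [-0.0214  0.0058] [-0.1501  0.1848  0.5089]
[[-0.8621 -0.0881  0.499 ]
 [-0.076   0.9961  0.0445]
 [-0.501   0.0004 -0.8654]]
```

View pics/scene8.png

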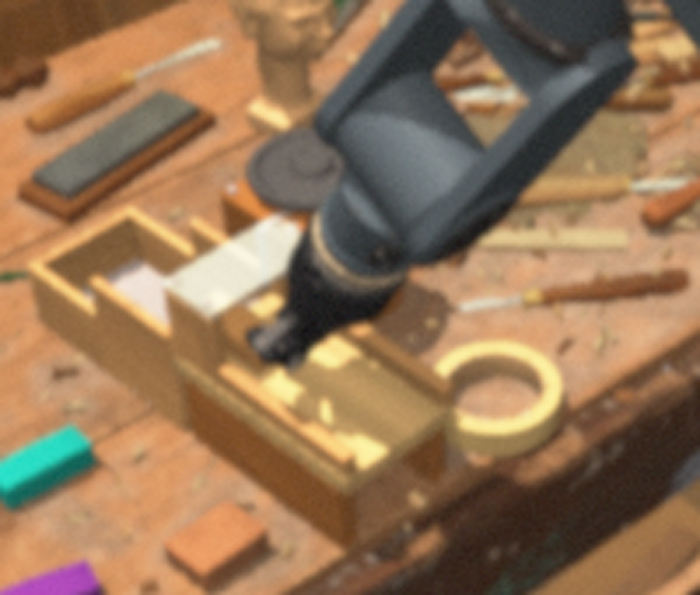

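View pics/top8.png

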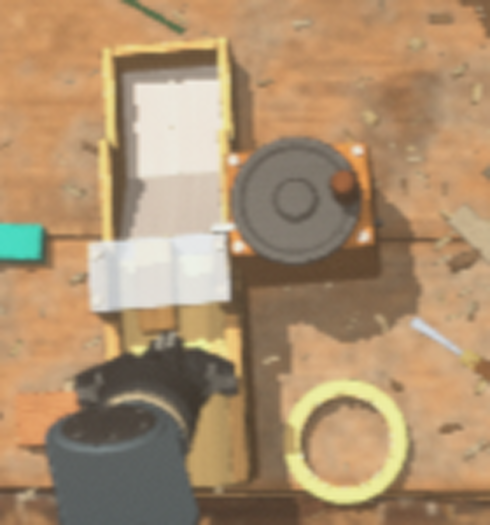

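```bash
python3 - <<'E'
from kin import *
s=sense();M=R.from_quat(s['tool_rot']).as_matrix();t=np.array(s['tcp_pos'])
A=[]
for n in("scene","top"):
    z=np.load(n+"8.npz");P=pts(n,z["d"]);ok=z["d"]>0
    hsv=cv2.cvtColor(z["p"],cv2.COLOR_BGR2HSV);dark=(hsv[...,2]<70)&ok
    L=(P[dark]-t)@M;L=L[(abs(L)<.12).all(1)&(L[:,2]>-.1)&(L[:,2]<.01)];A.append(L)
L=np.vstack(A)*1000
for lo_ in range(-100,10,10):
    q=L[(L[:,2]>=lo_)&(L[:,2]<lo_+10)]
    if len(q)>5:
        out=q[abs(q[:,1])>35]
        print(lo_,len(q),"x",np.percentile(q[:,0],[3,97]).round(),"y",np.percentile(q[:,1],[3,97]).round(),"outer x",(np.percentile(out[:,0],[3,97]).round() if len(out)>3 else None))
E
```

```text
-100 15 x [10. 20.] y [14. 59.] outer x [ 9. 14.]
-90 20 x [-2. 15.] y [ 1. 57.] outer x [ 5. 13.]
-80 7 x [-6. 15.] y [-13.  44.] outer x None
-70 11 x [ 9. 14.] y [13. 39.] outer x None
-60 24 x [-2. 13.] y [12. 31.] outer x None
-50 6 x [-4. 11.] y [ 2. 16.] outer x None
```

```bash
python3 - <<'E'
from kin import *
s=sense();M=R.from_quat(s['tool_rot']).as_matrix();t=np.array(s['tcp_pos'])
for n in("scene","top"):
    z=np.load(n+"8.npz");P=pts(n,z["d"]);ok=z["d"]>0
    z0=np.load(n+"0.npz")["d"];ok&=(abs(z["d"]-z0)>.008)
    L=(P[ok]-t)@M*1000;L=L[(abs(L)<130).all(1)&(L[:,2]>-130)]
    print(n)
    for lo_ in range(-130,10,10):
        q=L[(L[:,2]>=lo_)&(L[:,2]<lo_+10)]
        if len(q)>3:
            o=q[abs(q[:,1])>30]
            print(lo_,len(q),"x",np.percentile(q[:,0],[3,97]).round(),"y",np.percentile(q[:,1],[3,97]).round(),"outer x",(np.percentile(o[:,0],[3,97]).round(),len(o)) if len(o)>3 else None)
E
```

```text
scene
-130 22 x [-10.  22.] y [30. 40.] outer x (array([-10.,  19.]), 21)
-120 29 x [-10.  11.] y [31. 43.] outer x (array([-10.,  11.]), 29)
-110 41 x [-4. 18.] y [18. 49.] outer x (array([-5., 11.]), 30)
-100 62 x [-10.  19.] y [19. 63.] outer x (array([-10.,  12.]), 54)
-90 50 x [-12.  17.] y [18. 63.] outer x (array([-12.,  13.]), 41)
-80 13 x [11. 18.] y [-5. 47.] outer x None
-70 23 x [10. 98.] y [-54.  51.] outer x (array([ 12., 100.]), 11)
-60 38 x [-41. 104.] y [-47.  46.] outer x (array([ 11., 104.]), 12)
-50 41 x [-57. 110.] y [-46.  54.] outer x (array([-46., 111.]), 15)
-40 42 x [-81. 111.] y [-68.  52.] outer x (array([-82., 111.]), 24)
-30 59 x [-108.   76.] y [-114.   54.] outer x (array([-109.,   75.]), 33)
-20 30 x [-116.   74.] y [-121.   52.] outer x (array([-118.,   80.]), 22)
-10 45 x [-122.  122.] y [-94.  54.] outer x (array([-124.,  124.]), 29)
0 88 x [-90. 126.] y [-81.  50.] outer x (array([-119.,  129.]), 23)
top
-130 7 x [-35.  -3.] y [-40.   1.] outer x (array([-10.,  -3.]), 5)
-120 14 x [-10.   9.] y [-43.   9.] outer x (array([-10.,   9.]), 14)
-110 30 x [-20.   5.] y [-50.  43.] outer x (array([-11.,   5.]), 28)
-100 84 x [-12.  11.] y [-63.  57.] outer x (array([-11.,  11.]), 80)
-90 67 x [-16.  13.] y [-60.  54.] outer x (array([-13.,  13.]), 59)
-80 36 x [-17.  -3.] y [-54.  48.] outer x (array([-12.,  -2.]), 25)
-70 38 x [-17.   1.] y [-48.  43.] outer x (array([-12.,  26.]), 24)
-60 47 x [-13.  99.] y [-50.  31.] outer x (array([-13., 101.]), 14)
-50 41 x [-71. 102.] y [-98.  26.] outer x (array([-74.,  99.]), 11)
-40 32 x [-79.  88.] y [-87.  37.] outer x (array([-85.,  77.]), 12)
-30 37 x [-106.   66.] y [-124.   33.] outer x (array([-109.,   61.]), 23)
-20 22 x [-119.   55.] y [-128.   41.] outer x (array([-120.,   31.]), 14)
-10 36 x [-118.    3.] y [-89.  38.] outer x (array([-118.,    4.]), 22)
0 30 x [-88.  21.] y [-84.  19.] outer x (array([-88.,  87.]), 8)
```

```bash
python3 -m inch '[[1,[-0.035,0,0.02],[0,0,0]],[1,[-0.069,0,0.04],[0,0,0]],[1,[-0.104,0,0.06],[0,0,0]],[1,[-0.138,0,0.08],[0,-0.002,0]],[1,[-0.173,0,0.1],[0,-0.004,0]],[1,[-0.173,0,0.1],[0,-0.006,0]],[1,[-0.173,0,0.1],[0,-0.0083,0]],[1,[-0.19,0,0.11],[0,-0.0083,0]],[1,[-0.207,0,0.12],[0,-0.0083,0]],[1,[-0.207,0,0.12],[0,-0.0083,0]]]'
python3 - <<'E'
from kin import *
s=sense();M=R.from_quat(s['tool_rot']).as_matrix();print(s['q'],s['tcp_pos'],w2loc(s['tcp_pos']),s['force']);print(M)
for n in("scene","top"):
    p,d=snapshot(n);np.savez(n+"9.npz",p=p,d=d)
    c=p[190:360,180:380] if n=="scene" else p[150:300,200:340]
    cv2.imwrite(f"pics/{n}9.png",cv2.resize(c,None,fx=3.5,fy=3.5,interpolation=2))
E
```

```text
t: 19.7
tcp_pos: [0.5328, 0.3607, 0.088]
tool_rot: [-0.042, 0.958, 0.013, 0.284]
force: [0.4, 0.8, 0.4]
finger_gap: 0.002
[ 0.5298  0.6929  1.8664 -1.3629  0.24    0.1636] [0.5328 0.3607 0.088 ] [0.0024 0.0058] [0.3622 0.8163 0.4359]
[[-0.835  -0.0881  0.5431]
 [-0.0736  0.9961  0.0485]
 [-0.5453  0.0005 -0.8383]]
```

View pics/scene9.png

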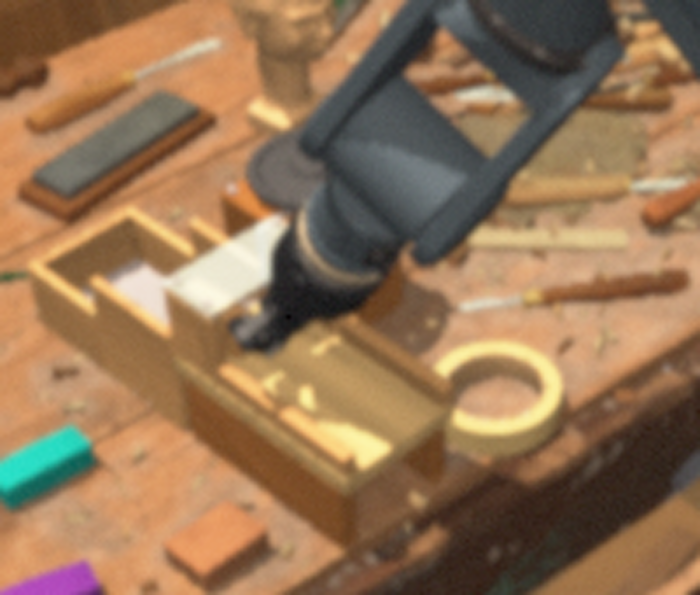

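View pics/top9.png

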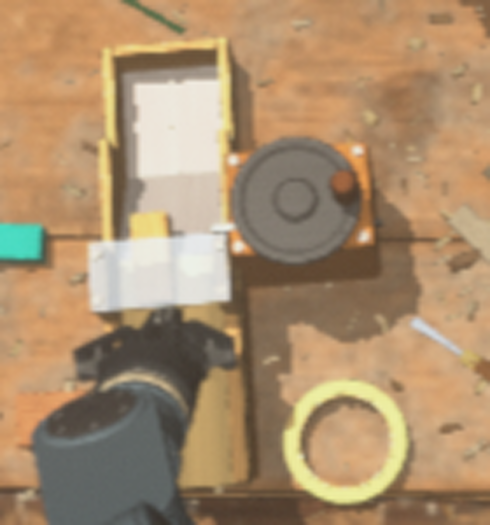

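The block's far end is now showing beyond the hood at crop (150,225), hanging over the chute, so the gate is open. I'm pushing on gently.

```bash
python3 -m inch '[[1,[-0.025,0,0.016],[0,0,0]],[1,[-0.05,0,0.033],[0,0,0]],[1,[-0.075,0,0.049],[0,0,0]],[1,[-0.092,0,0.06],[0,0,0]],[1,[-0.092,0,0.06],[0,0,0]],[1,[-0.092,0,0.06],[0,0,0]]]'
python3 - <<'E'
from kin import *
s=sense();print(s['q'],s['tcp_pos'],w2loc(s['tcp_pos']),s['force'],s['t'])
p,d=snapshot("top");c=p[150:300,200:340]
cv2.imwrite(f"pics/top10.png",cv2.resize(c,None,fx=3.5,fy=3.5,interpolation=2))
E
```

```text
t: 20.4
tcp_pos: [0.5432, 0.3615, 0.0878]
tool_rot: [-0.042, 0.958, 0.013, 0.284]
force: [0.8, 0.5, 0.3]
finger_gap: -0.001
[ 0.5208  0.6984  1.8454 -1.3019  0.2389  0.0926] [0.5432 0.3615 0.0878] [0.0128 0.0057] [0.8002 0.5412 0.3474] 20.4
```

View pics/top10.png

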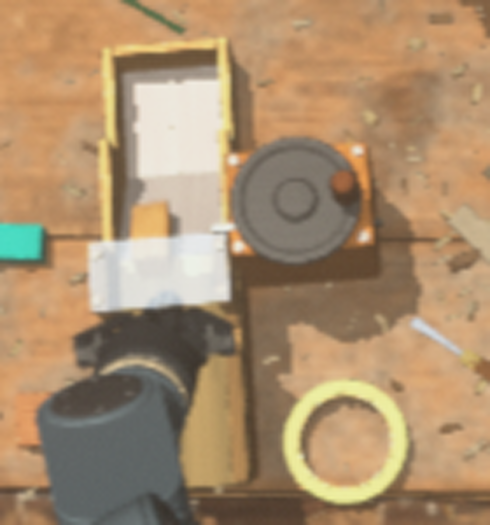

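```bash
python3 -m inch '[[1,[-0.008,0,0.005],[0,0,0]],[1,[-0.017,0,0.011],[0,0,0]],[1,[-0.017,0,0.011],[0,0,0]],[1,[-0.017,0,0.011],[0,0,0]],[1,[-0.017,0,0.011],[0,0,0]]]'
python3 - <<'E'
from kin import *
s=sense();print(s['q'],s['tcp_pos'],w2loc(s['tcp_pos']),s['force'],s['t'])
p,d=snapshot("top");c=p[150:300,200:340]
cv2.imwrite(f"pics/top11.png",cv2.resize(c,None,fx=3.5,fy=3.5,interpolation=2))
E
```

```text
t: 20.95
tcp_pos: [0.545, 0.3617, 0.0878]
tool_rot: [-0.043, 0.958, 0.013, 0.284]
force: [0.1, 0.9, 0.2]
finger_gap: -0.003
[ 0.5192  0.6993  1.8416 -1.2901  0.2389  0.0791] [0.545  0.3617 0.0878] [0.0146 0.0057] [0.0996 0.9076 0.204 ] 20.95
```

View pics/top11.png

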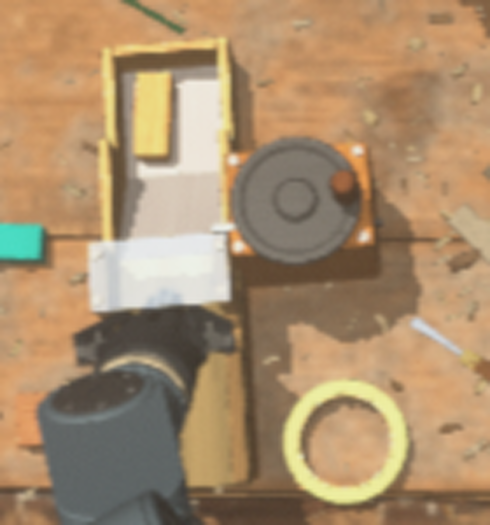

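The block has dropped into the bin, at crop (152,113). I'll back out under the hood edge, then lift clear.

```bash
python3 -m inch '[[1,[0.05,0,-0.033],[0,0.002,0]],[1,[0.1,0,-0.065],[0,0.005,0]],[1,[0.2,0,-0.13],[0,0.0083,0]],[1,[0.33,0,-0.215],[0,0.0083,0]],[1,[0.33,0,-0.215],[0,0.0083,0]],[1,[0.33,0,-0.215],[0,0.0083,0]]]'
python3 -m inch '[[1,[-0.15,0,-0.26],[0,0,0]],[1,[-0.3,0,-0.52],[0,0,0]],[1,[-0.45,0,-0.78],[0,0,0]],[1,[-0.45,0,-0.78],[0,0,0]]]'
python3 -m inch '[[1,[0.0,0,-0.4],[0,0,0]],[1,[0,0,-0.8],[0,0,0]],[1,[0,0,-1],[0,0,0]],[1,[0,0,-1],[0,0,0]]]'
python3 - <<'E'
from kin import *
s=sense();print(s['q'],s['tcp_pos'],w2loc(s['tcp_pos']),s['force'],s['t'])
E
```

```text
t: 21.6
tcp_pos: [0.506, 0.3584, 0.0879]
tool_rot: [-0.043, 0.965, 0.011, 0.259]
force: [0.5, -0.4, -0.7]
finger_gap: -0.001
t: 22.0
tcp_pos: [0.509, 0.3601, 0.183]
tool_rot: [-0.042, 0.964, 0.014, 0.263]
force: [0.5, 0.7, -0.0]
finger_gap: 0.002
t: 22.4
tcp_pos: [0.4562, 0.3545, 0.2668]
tool_rot: [-0.043, 0.964, 0.013, 0.261]
force: [0.1, 0.1, 0.6]
finger_gap: 0.002
[ 0.5922  0.3123  1.8406 -0.467   0.5653 -0.7241] [0.4562 0.3545 0.2668] [-0.0745  0.0066] [0.0864 0.1069 0.5861] 22.4
```

```bash
python3 -m inch '[[1,[0,-0.4,0],[0,0,0]],[1,[0,-0.8,0],[0,0,0]],[1,[0,-1,0],[0,0,0]],[1,[0,-1,0],[0,0,0]],[1,[0,-1,0],[0,0,0]],[1,[0,-1,0],[0,0,0]]]'
python3 - <<'E'
from kin import *
s=sense();print(s['tcp_pos'],s['t'],s['qd'])
for n in("scene","top"):
    p,d=snapshot(n);np.savez(n+"12.npz",p=p,d=d);cv2.imwrite(f"pics/{n}12.png",p)
p=np.load("top12.npz")["p"];cv2.imwrite("pics/top12z.png",cv2.resize(p[150:300,200:340],None,fx=4,fy=4,interpolation=2))
P=pts("top",np.load("top12.npz")["d"])
for u,v in((243,182),(244,178),(243,190)):print(u,v,P[v,u],w2loc(P[v,u]))
# knob angle recheck
k=(P[...,2]>.185)&(P[...,2]<.215);q=np.zeros_like(k);q[190:215,285:310]=k[190:215,285:310];v,u=np.nonzero(q);print("knob px",u.mean(),v.mean(),len(u))
E
```

```text
t: 23.0
tcp_pos: [0.4653, 0.2547, 0.2639]
tool_rot: [-0.043, 0.965, 0.011, 0.259]
force: [0.5, 1.2, -0.3]
finger_gap: 0.0
[0.4653 0.2547 0.2639] 23.0 [ 0.0135 -0.0053 -0.0012  0.0022  0.0038 -0.0044]
243 182 [0.7146 0.3883 0.038 ] [0.1859 0.0168]
244 178 [0.728  0.3864 0.0348] [0.1991 0.0137]
243 190 [0.69   0.3873 0.0375] [0.1613 0.0181]
knob px 298.4339622641509 202.32075471698113 53
```

View pics/scene12.png

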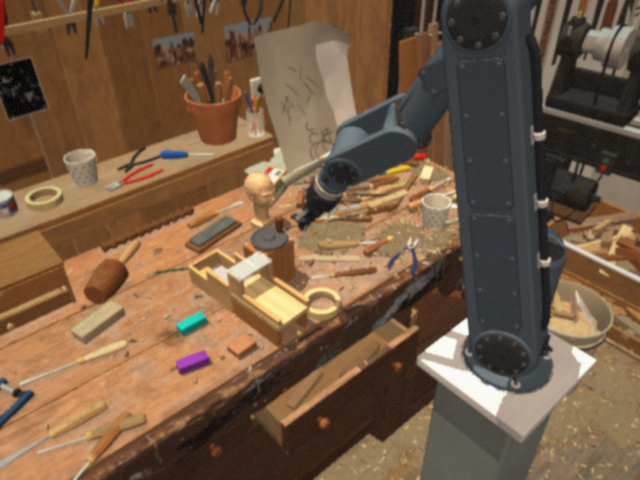

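View pics/top12z.png

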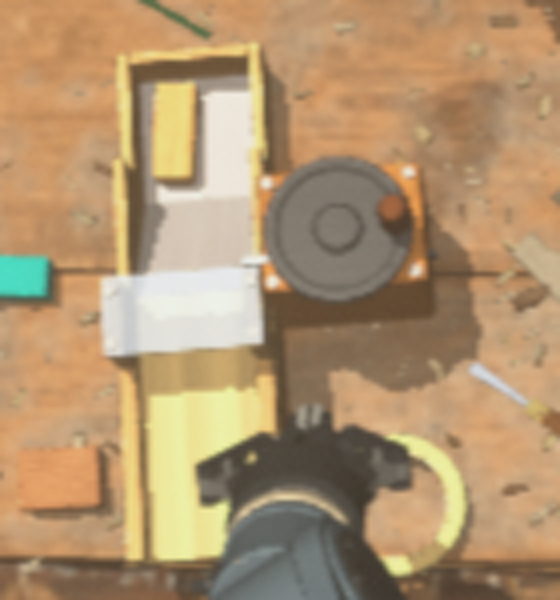

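```bash
python3 -c "
from station import *
print(sign_off())"
```

```text
the job is handed in; nothing more can be done
None
```

I turned the handwheel one full turn anticlockwise by its knob until it hit its stop, then let go. At the stop the knob stayed put while the push force rose to about 9 N. I then pushed the waste block under the hood with the closed fingers; it went off the ledge and slid down into the bin. The job was handed in at about 23 s on the robot's clock.

- **Tilt:** I leaned the fingers forward 30°, rising to 33°. Joint 4's range does not allow 36° or more along the lane, so my first try at 42° was changed before I went down to the deck.
- **Push distance:** By my estimate, the last push took the block's near face to about 26 mm short of the ledge. That is a little less than the suggested 20 to 25 mm, because I kept clear of the hood.
- **Final checks:**
  - The block lies flat in the bin, with its top at about 37 mm and its middle near local x 180 mm.
  - The gate is in its housing, and the knob stands where the full turn left it.
  - In the last pictures the bystanders look where they were. I judged that by eye, and the gripper partly hid the tape roll from above.
  - The robot was clear of everything at the end.

No check failed. The gate angle could not be read directly, so I took it from the stop, the knob's position and the block passing through.

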